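# Set the depth handwheel of a key-cutting machine

### The arm

A 6-joint arm with a two-finger parallel gripper is mounted at the origin on the work surface. World frame = base frame: x ahead of the robot, y to its left, z up, the work surface at z = 0. Lengths are in m, angles in rad, forces in N, time in s.
With the tool pointing down it reaches from about 0.35 to 0.95 m from the base axis. Payload 17.4 kg.
Tool frame: the origin (TCP) lies midway between the tips of the shut fingers; the grasp point (between the pads) lies 19 mm behind it; z points along the fingers, y is the line along which they close (so a half turn about z gives the same grasp; the last joint's range is limited). The gripper opens to 93 mm and grips with 3 to 60 N. Pads are 15 mm wide; open, the fingers measure 128 mm over their backs; the gripper's body (75 mm by 188 mm) begins 65 mm behind the grasp point.
Start: joints at [1.189, 0.116, 1.442, -0, 1.584, -0.038], TCP at [0.228, 0.636, 0.179] pointing down, gripper open.
Joint ranges: [-2.83, 2.83], [-0.83, 2.19], [0.07, 2.5], [-1.14, 4.28], [0.01, 3], [-2.97, 2.97]. Speed limits (rad/s): [1.89, 1.89, 2.22, 3.14, 3.14, 3.14].

### API

Orientations are given as a unit quaternion [x, y, z, w].
In Python, from plant import robot gives the robot as it stands.
- The arm moves only by the shell command python3 -m creep 'ROWS' [FORCE]. ROWS is JSON, a list of rows, each a list of 7 numbers: the shift along the tool's x, y, z in mm, then the turn, a rotation vector about the tool's x, y, z in degrees, then the opening, from -1 (shut) to 1 (fully open). In form: [[tx, ty, tz, ax, ay, az, grip], ...]. A call has 1 to 12 rows; each row is the pose to reach, as a shift and turn from the pose commanded when the call began, along the tool's axes at that moment; what a row does not reach only later rows make up. A row lasts 1/10 s, in which the tool goes at most 50 mm and 8.59 degrees, less where a joint would pass 70% of its speed; a pose out of reach is approached as far as the arm can. A call with a gripper value outside its range is refused whole. The fingers move at their own pace and stop on an object; FORCE is the grip in N (left out, the last holds). Time passes only in rows, so rows that repeat a pose let the fingers close. It gives the time, the measured TCP pose, the force, the opening and the grip force at its end, in the units of the state.
- robot.read_state(): the state, without advancing time (a new reading comes with each control period).
- robot.capture(name): name is "scene" or "top" or "wrist"; returns a dict with "image" (384x512x3 uint8, red, green, blue), "K" (3x3 intrinsics, pixels), "distortion" ([k1, k2, p1, p2, k3] as OpenCV has them; the pictures are not rectified), "extrinsics" (4x4, takes a point from camera to world coordinates); the wrist camera has in their place "T_tool_cam" (4x4, takes a point from camera to tool coordinates, whose origin is the TCP and whose axes are the flange's). Camera axes: x right, y up, looking along -z (the intrinsics and any distortion apply to the point x, -y, -z); pixel columns grow to the right and rows downward; lengths in m; the calibration is good to about 2 mm. A picture is of the moment at which its call begins: read the wrist's pose just before it. There is no depth.
- robot.sign_off(): hands the job in; it is judged then, once.
The state is a dict: "clock": time; "q": joint angles; "qd": joint speeds; "joint_efforts": joint torques, N m; "ee_pos": TCP position; "ee_rot": TCP orientation; "wrist_force": force on the tool from outside, world axes, zero at the start; "wrist_torque": the same for the moment, N m; "gripper_width": finger opening in m; "grasp_force": force on a finger pad.
Only numpy, scipy, OpenCV 4.12 (cv2) and the standard library are available. Lean on these libraries where they do the work, as an engineer would, in place of code of your own. Each camera call takes 0.05 s, during which the arm holds its last target. There are 200 camera calls.

### The job

Slide the clear guard of the key-cutting machine fully shut over the cutter, which uncovers the handwheel. Then take the crank handle, wind the wheel clockwise until it comes up against its stop, and back it off exactly two full turns anticlockwise. Finish while still gripping the crank handle at that setting, so that it cannot creep while I tighten the lock nut, and leave the other things on the bench alone.

Things in the scene. Friction and masses are not known exactly. Their poses are not given: they have to be found in the camera images.
- machine: Red key-cutting machine, fixed, place and angle vary. Base 240 (x) x 480 (y) x 50 mm high. Origin: centre of its underside, on the bench. -x is its front, facing the robot. Handwheel at y +120 mm; cutter and key vise (to 105 mm high) at y -120. Grey motor cover, 100 mm high, behind (x 123 to 208, y -195 to -45). Rails along y at x +/-105, their end stops 68 mm high.
- guard (a joint): Travel of the guard in m along the machine's -y: 0 = parked over the handwheel, 0.24 = fully shut over the cutter, at its end stop; starts at 0 to 0.03. The guard is a clear plastic tunnel in an aluminium frame, 215 (x) x 174 (y) mm, top 147 mm above the bench, y ends open. About 2 N of friction; it stays where it is left.
- guard_handle (a point): Centre of the top edge of the guard's handle, an upright black blade in the middle of the guard's top: 70 mm along the machine's x, 14 mm thick along y, 42 mm tall, top 188 mm above the bench. Axes as the machine's. It moves with the guard.
- wheel_hub (a point): Point on the vertical axis of the steel handwheel, at the middle of the rim's height, 78 mm above the bench (x 0, y +120 mm on the machine). The wheel lies flat, three spokes, 132 mm over the rim; rim bar 12 mm thick. It does not rise or sink when turned. Axes as the machine's.
- wheel (a joint): Opening of the wheel in rad: 0 = closed on its stop, grows anticlockwise seen from above; two turns = 12.57. Starts at 2.5 to 7 (0.4 to 1.1 turns); far end at 26. At 0 the crank handle is on the machine's front side (-x of the hub); its bearing moves on anticlockwise by this value. Takes about 2 N at the handle; rigid stop; stays where it is left.
- crank_top (a point): Centre of the top of the crank handle, 131 mm above the bench, 50 mm from the wheel's axis. Moves round with the wheel.
- crank: The black upright crank handle on the wheel: a round grip 20 mm in diameter, its sides from 85 to 131 mm above the bench, which spins freely on its own pin, so a gripper can keep its direction while going round. Origin on its axis at the height of the wheel's rim, 78 mm above the bench.
- padlock: Bystander: brass padlock lying flat, 45 x 50 x 24 mm with a steel shackle. Origin: centre of the underside of its case.
- oil_bottle: Bystander: grey bottle, 54 mm in diameter, 140 mm tall. Origin: centre of its underside.
- lock_cylinder: Bystander: brass lock cylinder standing on its flange, 34 mm across, 32 mm tall. Origin: centre of its underside.
- screwdriver: Bystander: screwdriver lying on the bench, about 200 mm long. Origin: near its middle, on the bench.

How it is judged:
By the outcome, as a careful person would: the job done as asked, in the order asked, and still so for the second after the job is handed in, while the arm keeps its last pose, push and grip.
It also fails if it takes over 72 s, if anything falls off the work surface, if the arm or the gripper's body presses on something with over 40 N, if the wrist force passes 120 N, or if a joint passes its speed limit or range.

## Working session

There is one attempt and no reset: what is moved stays moved. The work goes in short steps, Python scripts to look and compute and a shell command to move; the robot and the scene stay as the last step left them, time stands still between calls to the robot, and variables do not carry over. Pictures are saved under pics/ and viewed, at most 10 in all, crops included, and the job is handed in when it is done.

```bash
ls; mkdir -p pics; python3 - <<'E'
from plant import robot
import cv2,numpy as np
s=robot.read_state(); print(s)
for n in("scene","top"):
    c=robot.capture(n); cv2.imwrite(f"pics/{n}0.png",cv2.resize(c["image"][:,:,::-1],(800,600),interpolation=cv2.INTER_CUBIC)); np.savez(f"{n}0.npz",**c)
    print(n,c["K"].round(2).tolist(),c["distortion"],c["extrinsics"].round(3).tolist())
E
```

```text
pics
{'clock': 0.0, 'q': array([ 1.18921123e+00,  1.16488967e-01,  1.44226992e+00, -1.45780345e-05,
        1.58399643e+00, -3.78309840e-02]), 'qd': array([ 0.00069078, -0.00037038,  0.00036326, -0.00018589, -0.00012706,
       -0.00037962]), 'joint_efforts': array([-8.38910473e-04, -7.21260381e+01, -6.22619891e+01,  7.79869035e-02,
        2.35898537e-02, -3.19799619e-05]), 'ee_pos': array([0.22743008, 0.63526415, 0.17830031]), 'ee_rot': array([ 1.71032109e-01,  9.85265284e-01, -5.70111086e-04, -1.13889179e-04]), 'wrist_force': array([-0.1608036 , -0.92023207, -0.1072303 ]), 'wrist_torque': array([ 0.05694364, -0.01569026, -0.00979532]), 'grasp_force': 0.0, 'gripper_width': 0.09284044204315084}
scene [[455.14, 0.0, 249.87], [0.0, 455.14, 198.12], [0.0, 0.0, 1.0]] [0.04206876 0.         0.         0.         0.        ] [[0.72, -0.46, 0.52, 1.33], [0.694, 0.46, -0.554, -0.891], [0.015, 0.76, 0.65, 1.168], [0.0, 0.0, 0.0, 1.0]]
top [[382.35, 0.0, 254.17], [0.0, 382.35, 184.55], [0.0, 0.0, 1.0]] [0.00854295 0.         0.         0.         0.        ] [[0.021, 0.981, -0.194, 0.265], [-1.0, 0.02, -0.006, -0.013], [-0.002, 0.194, 0.981, 1.32], [0.0, 0.0, 0.0, 1.0]]
```

View pics/scene0.png

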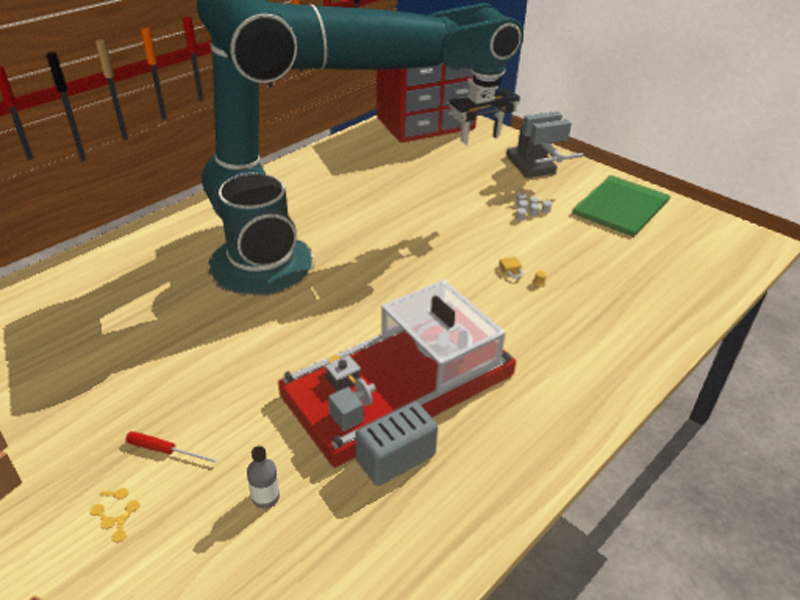

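View pics/top0.png

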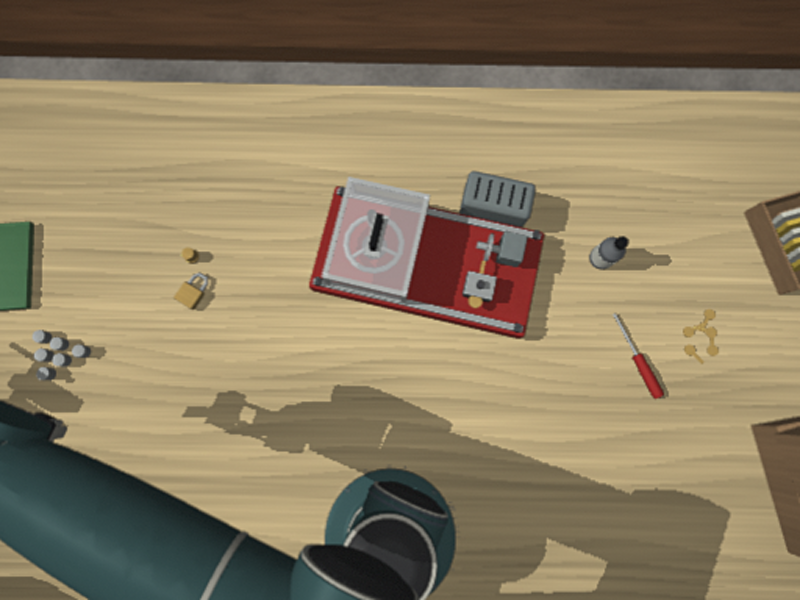

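The top view shows the machine base with corners at about (337,187), (311,287), (523,336) and (543,233). The guard is over the wheel, with its black blade at about (376,231). The bystanders are well clear of it. Next I fit the machine pose.

```bash
cat > h.py <<'E'
import numpy as np,cv2
from scipy.optimize import minimize,least_squares
def proj(P,c,E=None):
    E=c["extrinsics"] if E is None else E
    Q=(np.asarray(P,float).reshape(-1,3)-E[:3,3])@E[:3,:3]*[1,-1,-1]
    return cv2.projectPoints(Q,np.zeros(3),np.zeros(3),c["K"],np.asarray(c["distortion"],float))[0].reshape(-1,2)
def toW(P,m):  # m=(x,y,yaw)
    P=np.asarray(P,float).reshape(-1,3); a=m[2]; R=np.array([[np.cos(a),-np.sin(a),0],[np.sin(a),np.cos(a),0],[0,0,1]])
    return P@R.T+[m[0],m[1],0]
def ray(uv,c,z,E=None):
    E=c["extrinsics"] if E is None else E
    n=cv2.undistortPoints(np.array([[uv]],float),c["K"],np.asarray(c["distortion"],float))[0,0]
    d=E[:3,:3]@[n[0],-n[1],-1]; return E[:3,3]+d*(z-E[2,3])/d[2]
E
python3 - <<'E'
from h import *
t=dict(np.load("top0.npz")); s=dict(np.load("scene0.npz"))
def hullmask(c,roi):
    hsv=cv2.cvtColor(c["image"],cv2.COLOR_RGB2HSV); m=(((hsv[...,0]<6)|(hsv[...,0]>172))&(hsv[...,1]>130)).astype(np.uint8)
    k=np.zeros_like(m); x0,y0,x1,y1=roi; k[y0:y1,x0:x1]=m[y0:y1,x0:x1]
    k=cv2.morphologyEx(k,cv2.MORPH_OPEN,np.ones((2,2),np.uint8))
    return cv2.convexHull(np.argwhere(k)[:,::-1].astype(np.int32))[:,0].astype(np.float32)
Ht=hullmask(t,(190,105,355,225)); Hs=hullmask(s,(170,170,335,300))
box=[[x,y,z] for x in(-.12,.12) for y in(-.24,.24) for z in(0,.05)]
def iou(H,c,m):
    p=cv2.convexHull(proj(toW(box,m),c).astype(np.float32)); i=cv2.intersectConvexConvex(p,H)[0]; return 1-i/(cv2.contourArea(p)+cv2.contourArea(H)-i)
for f in (lambda m:iou(Ht,t,m),lambda m:iou(Hs,s,m),lambda m:iou(Ht,t,m)+iou(Hs,s,m)):
    r=min((minimize(f,[.6,.03,a],method="Nelder-Mead",options=dict(initial_simplex=[[.6,.03,a],[.65,.03,a],[.6,.08,a],[.6,.03,a+.1]])) for a in(-.2,-.1,.1,.2)),key=lambda r:r.fun); print(r.x,r.fun)
m=r.x; np.save("m.npy",m)
rect=lambda x0,x1,y0,y1,z:[[x0,y0,z],[x1,y0,z],[x1,y1,z],[x0,y1,z]]
out=[]
for c,(x0,y0,x1,y1) in((t,(180,105,360,225)),(s,(170,170,340,310))):
    S=4; im=cv2.resize(c["image"][:,:,::-1],None,fx=S,fy=S,interpolation=cv2.INTER_CUBIC)
    D=lambda P,col:cv2.polylines(im,[((proj(toW(P,m),c)+.5)*S).astype(np.int32)],True,col,1)
    D(rect(-.12,.12,-.24,.24,.05),(255,255,0)); D(rect(-.12,.12,-.24,.24,0),(255,0,255))
    for g,col in((0,(0,255,0)),(.03,(255,0,0))): D(rect(-.035,.035,.12-g-.007,.12-g+.007,.188),col)
    im=im[y0*S:y1*S,x0*S:x1*S]; out.append(cv2.resize(im,(600,int(im.shape[0]*600/im.shape[1]))))
cv2.imwrite("pics/f1.png",cv2.resize(np.hstack([o[:400] for o in out]) ,(800,267)) if 0 else cv2.resize(np.vstack(out),(590,590*sum(o.shape[0] for o in out)//600))[:900]); 
cv2.imwrite("pics/f1.png",out[0])
cv2.imwrite("pics/f2.png",out[1])
E
```

```text
[ 0.58547215 -0.06972031 -0.21090316] 0.1121680583856497
[ 0.588097   -0.06613075 -0.20974754] 0.21027076558748525
[ 0.58550266 -0.06961752 -0.21085423] 0.33510172356899093
```

View pics/f1.png

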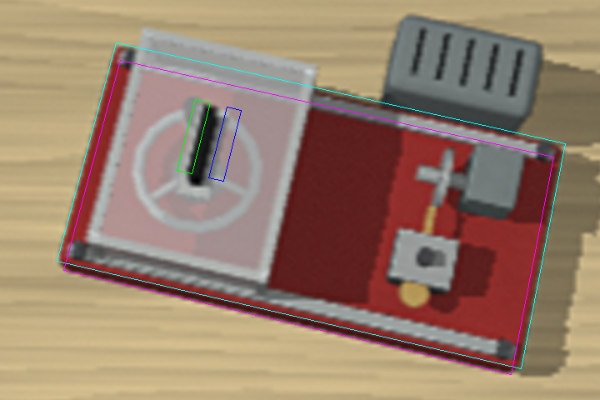

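View pics/f2.png

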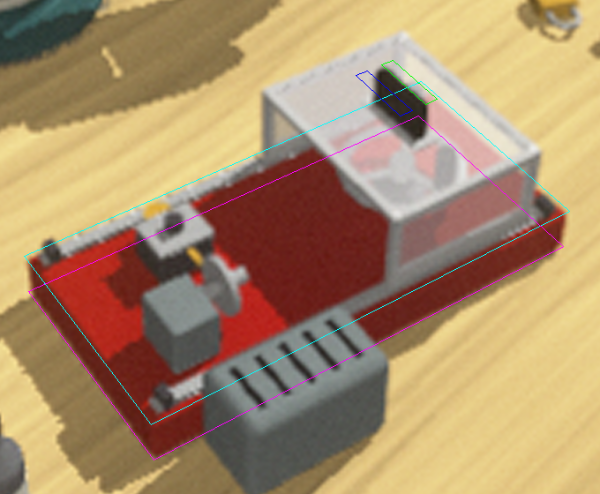

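The fit puts the machine at about (0.586, -0.068) with yaw -0.21. The blade lies between the two trial rectangles, at g of about 0.01. Now I compute the hover move above the handle.

```bash
cat >> h.py <<'E'
from scipy.spatial.transform import Rotation as Ro
def rel(target,yaw_y,s):
    """shift mm in tool axes, and turn about tool z deg, so tool y lies along world bearing yaw_y (mod pi)"""
    R=Ro.from_quat(s["ee_rot"]); d=R.inv().apply(np.array(target)-s["ee_pos"])*1000
    y=R.apply([0,1,0]); e=(yaw_y-np.arctan2(y[1],y[0])+np.pi/2)%np.pi-np.pi/2
    return d.round(1),-np.degrees(e).round(2)
E
python3 - <<'E'
from h import *
from plant import robot
m=np.load("m.npy"); m=np.array([.5865,-.0685,-.2105]); np.save("m.npy",m); s=robot.read_state()
p=toW([0,.11,.28],m)[0]; print(p, rel(p,m[2]+np.pi/2,s))
E
```

```text
[0.60948438 0.03907192 0.28      ] (array([-560.6, -432.7, -101.2]), np.float64(-7.63))
```

```bash
python3 -m creep '[[0,0,-50,0,0,0,1],[0,0,-100,0,0,0,1],[-560,-433,-100,0,0,-7.6,1],[-560,-433,-100,0,0,-7.6,1],[-560,-433,-100,0,0,-7.6,1],[-560,-433,-100,0,0,-7.6,1],[-560,-433,-100,0,0,-7.6,1],[-560,-433,-100,0,0,-7.6,1],[-560,-433,-100,0,0,-7.6,1],[-560,-433,-100,0,0,-7.6,1],[-560,-433,-100,0,0,-7.6,1],[-560,-433,-100,0,0,-7.6,1]]' 20
python3 - <<'E'
from h import *
from plant import robot
m=np.load("m.npy");s=robot.read_state()
p=toW([0,.11,.28],m)[0]; print(s["ee_pos"], rel(p,m[2]+np.pi/2,s))
E
```

```text
clock: 1.3
ee_pos: [0.4974, 0.2123, 0.2789]
ee_rot: [0.105, 0.994, 0.0, -0.0]
wrist_force: [1.2, 1.7, 0.0]
gripper_width: 0.0926
grasp_force: 0.0
[0.49742812 0.21227688 0.27894423] (array([-145.9, -145.9,   -1.1]), np.float64(-0.04))
```

```bash
python3 -m creep '[[-148,-147,0,0,0,0,1],[-148,-147,0,0,0,0,1],[-148,-147,0,0,0,0,1],[-148,-147,0,0,0,0,1],[-148,-147,0,0,0,0,1],[-148,-147,0,0,0,0,1],[-148,-147,0,0,0,0,1]]'
python3 - <<'E'
from h import *
from plant import robot
m=np.load("m.npy");s=robot.read_state()
c=robot.capture("wrist"); np.savez("w1.npz",**c,pos=s["ee_pos"],rot=s["ee_rot"])
p=toW([0,.11,.28],m)[0]; print(s["ee_pos"], rel(p,m[2]+np.pi/2,s)); print(c["T_tool_cam"].round(3).tolist())
T=np.eye(4);T[:3,:3]=Ro.from_quat(s["ee_rot"]).as_matrix();T[:3,3]=s["ee_pos"];E=T@c["T_tool_cam"]
S=1.5; im=cv2.resize(c["image"][:,:,::-1],None,fx=S,fy=S,interpolation=cv2.INTER_CUBIC)
rect=lambda x0,x1,y0,y1,z:[[x0,y0,z],[x1,y0,z],[x1,y1,z],[x0,y1,z]]
D=lambda P,col:cv2.polylines(im,[((proj(toW(P,m),c,E)+.5)*S).astype(np.int32)],True,col,1)
for g,col in((.01,(0,255,0)),): D(rect(-.035,.035,.12-g-.007,.12-g+.007,.188),col); D(rect(-.1075,.1075,.12-g-.087,.12-g+.087,.147),col)
a=np.linspace(0,6.28,60); D([[.066*np.cos(t),.12+.066*np.sin(t),.078] for t in a],(255,0,0)); D(rect(-.12,.12,-.24,.24,.05),(255,255,0))
cv2.imwrite("pics/w1.png",im)
E
```

```text
clock: 2.0
ee_pos: [0.6104, 0.0402, 0.2789]
ee_rot: [0.105, 0.994, 0.0, -0.0]
wrist_force: [-0.6, 0.5, -0.8]
gripper_width: 0.0929
grasp_force: 0.0
[0.61035573 0.0401576  0.27890907] (array([ 0.6, -1.2, -1.1]), np.float64(-0.03))
[[-0.002, 0.96, 0.28, 0.078], [1.0, 0.002, -0.0, -0.0], [-0.001, 0.28, -0.96, -0.206], [0.0, 0.0, 0.0, 1.0]]
```

View pics/w1.png

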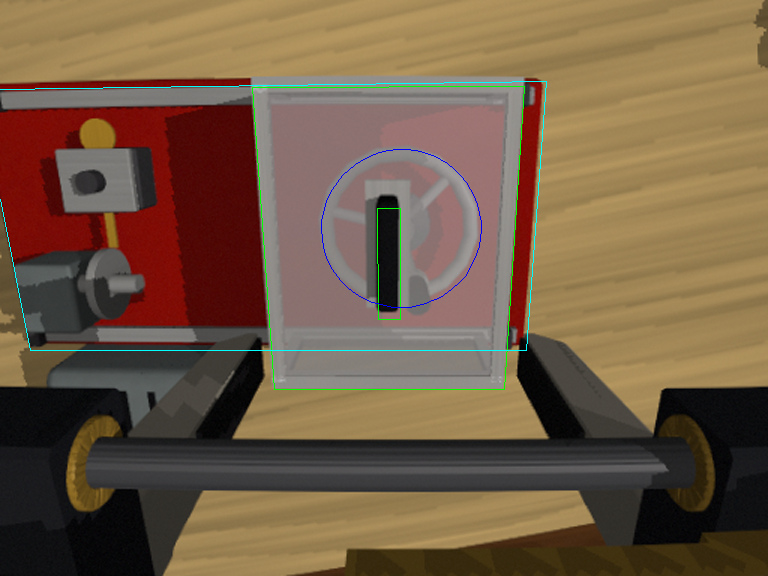

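The overlay fits to within a few pixels. The blade is at (388,253), as predicted, and the crank shows dimly through the plastic at about (418,293). I descend, grip the blade and slide.

```bash
python3 -m creep '[[2,-1,40,0,0,0,1],[2,-1,80,0,0,0,1],[2,-1,105,0,0,0,1],[2,-1,119,0,0,0,1],[2,-1,119,0,0,0,-1],[2,-1,119,0,0,0,-1],[2,-1,119,0,0,0,-1],[2,-1,119,0,0,0,-1],[2,-1,119,0,0,0,-1],[2,-1,119,0,0,0,-1],[2,-1,119,0,0,0,-1]]' 20
```

```text
clock: 3.15
ee_pos: [0.6086, 0.0389, 0.1602]
ee_rot: [0.105, 0.994, 0.0, 0.0]
wrist_force: [0.4, 0.4, -0.3]
gripper_width: 0.0415
grasp_force: 0.0
```

```bash
python3 -m creep '[[0,0,0,0,0,0,-1],[0,0,0,0,0,0,-1],[0,0,0,0,0,0,-1],[0,0,0,0,0,0,-1],[0,0,0,0,0,0,-1],[0,0,0,0,0,0,-1],[0,0,0,0,0,0,-1]]'; python3 -m creep '[[0,-10,0,0,0,0,-1],[0,-25,0,0,0,0,-1],[0,-45,0,0,0,0,-1],[0,-65,0,0,0,0,-1],[0,-85,0,0,0,0,-1],[0,-105,0,0,0,0,-1],[0,-125,0,0,0,0,-1],[0,-145,0,0,0,0,-1],[0,-165,0,0,0,0,-1],[0,-185,0,0,0,0,-1],[0,-205,0,0,0,0,-1],[0,-212,0,0,0,0,-1]]'
```

```text
clock: 3.85
ee_pos: [0.6086, 0.0389, 0.16]
ee_rot: [0.105, 0.994, -0.0, -0.0]
wrist_force: [0.2, 0.7, 0.1]
gripper_width: 0.0004
grasp_force: 0.0
clock: 5.05
ee_pos: [0.5633, -0.1707, 0.1601]
ee_rot: [0.106, 0.994, -0.0, -0.0]
wrist_force: [0.1, 0.2, -0.6]
gripper_width: 0.0005
grasp_force: 0.0
```

The fingers shut on nothing, so I take a look.

```bash
cat >> h.py <<'E'
rect=lambda x0,x1,y0,y1,z:[[x0,y0,z],[x1,y0,z],[x1,y1,z],[x0,y1,z]]
def wristE(c,s):
    T=np.eye(4);T[:3,:3]=Ro.from_quat(s["ee_rot"]).as_matrix();T[:3,3]=s["ee_pos"];return T@c["T_tool_cam"]
E
python3 - <<'E'
from h import *
from plant import robot
s=robot.read_state(); o=[]
for n,(x0,y0,x1,y1) in(("top",(180,90,360,225)),("scene",(170,130,350,310)),("wrist",(0,0,512,384))):
    c=robot.capture(n); np.savez(n+"1.npz",**c); o.append(cv2.resize(c["image"][y0:y1,x0:x1,::-1],(400,300),interpolation=cv2.INTER_CUBIC))
cv2.imwrite("pics/c1.png",np.vstack([np.hstack(o[:2]),np.hstack([o[2],o[2]*0])]))
E
```

```text
(no output)
```

View pics/c1.png

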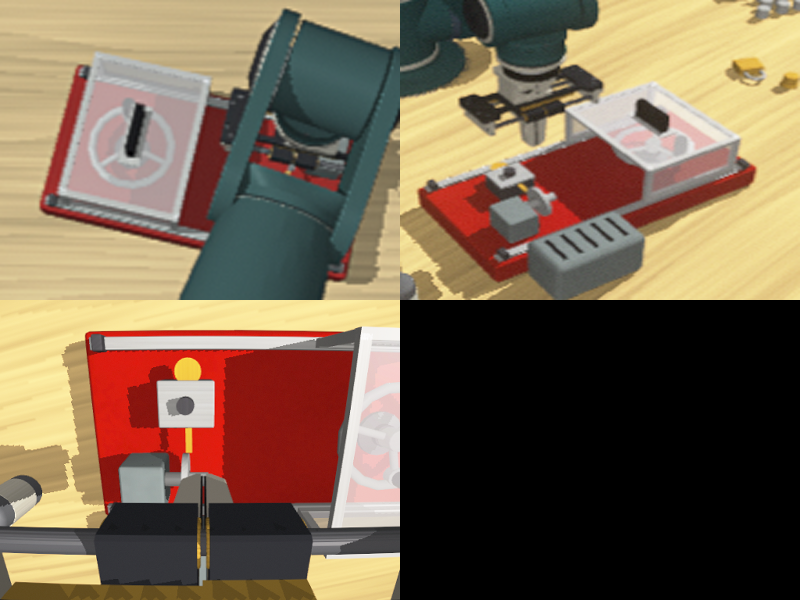

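```bash
python3 - <<'E'
from h import *
from plant import robot
s=robot.read_state(); print(s["ee_pos"],s["gripper_width"])
for n in("top","scene"):
    c=dict(np.load(n+"1.npz"));print(n,proj([s["ee_pos"],s["ee_pos"]+[0,0,.05]],c))
    print(proj(toW([[0,.11,.188],[0,.11,.147]],np.load("m.npy")),c))
c=dict(np.load("wrist1.npz")); print(proj([s["ee_pos"]],c,wristE(c,s)))
im=dict(np.load("scene1.npz"))["image"]
cv2.imwrite("pics/c2.png",cv2.resize(im[140:280,180:345,::-1],(800,679),interpolation=cv2.INTER_CUBIC)[:600])
E
```

```text
[ 0.56390069 -0.16874056  0.16007397] 0.0003096950138570777
top [[306.85387336 163.80771809]
 [309.07749765 159.68074471]]
[[240.41777113 145.87353645]
 [240.89859173 149.65005519]]
scene [[229.58705182 223.55950312]
 [229.36919756 211.97773031]]
[[283.46789012 193.7681085 ]
 [282.70785169 202.96661285]]
[[260.44122207 212.3234649 ]]
```

View pics/c2.png

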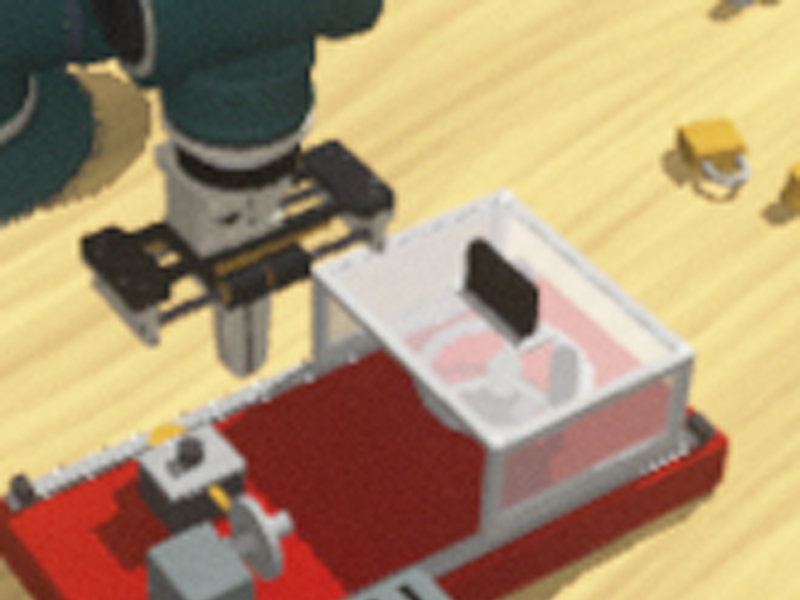

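The projected TCP in the scene view is (229.6, 223.6), but the visible fingertip is at about (229.5, 217.4), and at row 221 in the wrist view. So the real tips sit higher than the reported TCP, and the fingers closed just above the blade. I quantify the offset.

```bash
python3 - <<'E'
from h import *
from plant import robot
s=robot.read_state(); R=Ro.from_quat(s["ee_rot"])
w=dict(np.load("wrist1.npz")); c=dict(np.load("scene1.npz")); print(w["K"],R.apply([0,0,1]))
for h in(0,.01,.015,.02,.025,.03):
    p=s["ee_pos"]-R.apply([0,0,h]); print(h,proj([p],w,wristE(w,s)).round(1),proj([p],c).round(1))
# gray profiles down the finger
g=c["image"].astype(int); print("scene col 229", [(r,*g[r,229]) for r in range(205,228)])
g=w["image"].astype(int); print("wrist col 256,264", [(r,*g[r,256],*g[r,264]) for r in range(204,246,2)])
E
```

```text
[[333.18437192   0.         259.89745526]
 [  0.         333.18437192 185.85838313]
 [  0.           0.           1.        ]] [ 2.63109075e-06  1.30545049e-04 -9.99999991e-01]
0 [[260.4 212.3]] [[229.6 223.6]]
0.01 [[260.5 218. ]] [[229.5 221.3]]
0.015 [[260.5 221. ]] [[229.5 220.1]]
0.02 [[260.5 224.1]] [[229.5 219. ]]
0.025 [[260.5 227.5]] [[229.5 217.8]]
0.03 [[260.6 230.9]] [[229.5 216.7]]
scene col 229 [(205, np.int64(141), np.int64(133), np.int64(120)), (206, np.int64(140), np.int64(135), np.int64(121)), (207, np.int64(140), np.int64(133), np.int64(122)), (208, np.int64(142), np.int64(136), np.int64(123)), (209, np.int64(144), np.int64(137), np.int64(123)), (210, np.int64(145), np.int64(137), np.int64(123)), (211, np.int64(142), np.int64(136), np.int64(121)), (212, np.int64(143), np.int64(138), np.int64(125)), (213, np.int64(138), np.int64(136), np.int64(122)), (214, np.int64(144), np.int64(138), np.int64(123)), (215, np.int64(145), np.int64(138), np.int64(125)), (216, np.int64(145), np.int64(135), np.int64(121)), (217, np.int64(168), np.int64(155), np.int64(129)), (218, np.in
[... 1768 characters left out ...]
5), np.int64(85), np.int64(105), np.int64(100), np.int64(91)), (232, np.int64(90), np.int64(86), np.int64(78), np.int64(98), np.int64(94), np.int64(87)), (234, np.int64(90), np.int64(86), np.int64(79), np.int64(100), np.int64(95), np.int64(87)), (236, np.int64(90), np.int64(87), np.int64(79), np.int64(99), np.int64(95), np.int64(86)), (238, np.int64(89), np.int64(84), np.int64(77), np.int64(99), np.int64(95), np.int64(86)), (240, np.int64(88), np.int64(85), np.int64(77), np.int64(99), np.int64(94), np.int64(86)), (242, np.int64(81), np.int64(77), np.int64(72), np.int64(95), np.int64(90), np.int64(82)), (244, np.int64(81), np.int64(78), np.int64(71), np.int64(93), np.int64(90), np.int64(82))]
```

The tips lie about 30 mm behind the reported TCP, once the tip's near edge is allowed for. I go back over the handle and descend 30 mm further, in steps, watching the force.

```bash
python3 -m creep '[[0,0,-30,0,0,0,1],[0,0,-45,0,0,0,1],[0,30,-45,0,0,0,1],[0,60,-45,0,0,0,1],[0,100,-45,0,0,0,1],[0,140,-45,0,0,0,1],[0,180,-45,0,0,0,1],[0,212,-45,0,0,0,1],[0,212,-45,0,0,0,1],[0,212,-45,0,0,0,1],[0,212,-45,0,0,0,1]]'; python3 -m creep '[[0,0,20,0,0,0,1],[0,0,45,0,0,0,1],[0,0,55,0,0,0,1],[0,0,60,0,0,0,1],[0,0,60,0,0,0,1]]' ; python3 -m creep '[[0,0,4,0,0,0,1],[0,0,8,0,0,0,1],[0,0,12,0,0,0,1],[0,0,12,0,0,0,1]]'
```

```text
clock: 6.3
ee_pos: [0.6085, 0.0386, 0.2052]
ee_rot: [0.105, 0.994, -0.0, 0.0]
wrist_force: [0.2, -0.3, 0.8]
gripper_width: 0.0839
grasp_force: 0.0
clock: 6.8
ee_pos: [0.6086, 0.0385, 0.1452]
ee_rot: [0.106, 0.994, -0.0, -0.0]
wrist_force: [0.3, 0.2, -0.3]
gripper_width: 0.093
grasp_force: 0.0
clock: 7.2
ee_pos: [0.6084, 0.0389, 0.1325]
ee_rot: [0.105, 0.994, -0.0, -0.0]
wrist_force: [-0.2, -0.4, 0.7]
gripper_width: 0.0932
grasp_force: 0.0
```

No contact with the guard top at TCP z 0.1325, which confirms the offset. I close now.

```bash
python3 -m creep '[[0,0,0,0,0,0,-1],[0,0,0,0,0,0,-1],[0,0,0,0,0,0,-1],[0,0,0,0,0,0,-1],[0,0,0,0,0,0,-1],[0,0,0,0,0,0,-1],[0,0,0,0,0,0,-1],[0,0,0,0,0,0,-1],[0,0,0,0,0,0,-1],[0,0,0,0,0,0,-1],[0,0,0,0,0,0,-1],[0,0,0,0,0,0,-1]]' 25;  python3 -m creep '[[0,0,0,0,0,0,-1],[0,0,0,0,0,0,-1]]'
```

```text
clock: 8.4
ee_pos: [0.6086, 0.0389, 0.133]
ee_rot: [0.105, 0.994, -0.0, -0.0]
wrist_force: [-0.5, -0.3, -0.3]
gripper_width: 0.0136
grasp_force: 25.0
clock: 8.6
ee_pos: [0.6086, 0.0389, 0.1331]
ee_rot: [0.105, 0.994, -0.0, 0.0]
wrist_force: [-0.1, -0.0, 0.4]
gripper_width: 0.0137
grasp_force: 25.0
```

```bash
python3 -m creep '[[0,-8,0,0,0,0,-1],[0,-25,0,0,0,0,-1],[0,-45,0,0,0,0,-1],[0,-65,0,0,0,0,-1],[0,-85,0,0,0,0,-1],[0,-105,0,0,0,0,-1],[0,-125,0,0,0,0,-1],[0,-145,0,0,0,0,-1],[0,-165,0,0,0,0,-1],[0,-185,0,0,0,0,-1],[0,-202,0,0,0,0,-1],[0,-210,0,0,0,0,-1]]';  python3 -m creep '[[0,-4,0,0,0,0,-1],[0,-8,0,0,0,0,-1],[0,-11,0,0,0,0,-1],[0,-14,0,0,0,0,-1],[0,-14,0,0,0,0,-1]]'
```

```text
clock: 9.8
ee_pos: [0.564, -0.168, 0.133]
ee_rot: [0.106, 0.994, -0.0, -0.0]
wrist_force: [1.2, 3.2, -0.3]
gripper_width: 0.0137
grasp_force: 25.0
clock: 10.3
ee_pos: [0.5614, -0.1803, 0.133]
ee_rot: [0.105, 0.994, -0.0, -0.0]
wrist_force: [-5.1, 1.2, 2.2]
gripper_width: 0.014
grasp_force: 25.0
```

```bash
python3 -m creep '[[0,-3,0,0,0,0,-1],[0,-6,0,0,0,0,-1],[0,-6,0,0,0,0,-1]]';  python3 -m creep '[[0,-3,0,0,0,0,-1],[0,-5,0,0,0,0,-1],[0,-5,0,0,0,0,-1]]';
```

```text
clock: 10.6
ee_pos: [0.5601, -0.1861, 0.133]
ee_rot: [0.105, 0.994, -0.0, -0.0]
wrist_force: [-4.9, 0.5, 1.0]
gripper_width: 0.0137
grasp_force: 25.0
clock: 10.9
ee_pos: [0.5599, -0.1874, 0.133]
ee_rot: [0.104, 0.995, 0.003, -0.0]
wrist_force: [-0.7, 26.9, 3.5]
gripper_width: 0.0136
grasp_force: 25.0
```

The guard is on its stop, with 27 N at 231 mm of travel, matching the predicted (0,-120). I release, lift, and move over the wheel while turning 90°.

```bash
python3 -m creep '[[0,3,0,0,0,0,-1],[0,3,0,0,0,0,1],[0,3,0,0,0,0,1],[0,3,0,0,0,0,1],[0,3,0,0,0,0,1],[0,3,0,0,0,0,1],[0,3,-40,0,0,0,1],[0,3,-80,0,0,0,1],[0,3,-110,0,0,0,1],[0,3,-110,0,0,0,1]]'; python3 - <<'E'
from h import *
from plant import robot
m=np.load("m.npy"); m[:2]=[.5855,-.0695]; np.save("m.npy",m); s=robot.read_state(); print(s["q"].round(2),s["ee_pos"],s["gripper_width"])
p=toW([0,.12,.243],m)[0]; print(rel(p,m[2],s))
E
```

```text
clock: 11.9
ee_pos: [0.5611, -0.1885, 0.248]
ee_rot: [0.105, 0.994, -0.001, 0.003]
wrist_force: [0.1, 1.0, 0.0]
gripper_width: 0.0809
grasp_force: 0.0
[-0.37 -0.08  1.53 -0.    1.69 -1.73] [ 0.56108616 -0.18846283  0.24796215] 0.08086730055319817
(array([  1.2, 241.4,   4.7]), np.float64(89.95))
```

```bash
python3 -m creep '[[0,30,0,0,0,8,1],[0,60,0,0,0,16,1],[1,90,0,0,0,24,1],[1,120,0,0,0,32,1],[1,150,0,0,0,40,1],[1,180,0,0,0,48,1],[1,210,0,0,0,56,1],[1,241,0,0,0,64,1],[1,241,0,0,0,72,1],[1,241,0,0,0,80,1],[1,241,0,0,0,88,1],[1,241,0,0,0,90,1]]'; python3 -m creep '[[0,0,-40,0,0,0,1],[0,0,-40,0,0,0,1],[0,0,-40,0,0,0,1]]'; python3 - <<'E'
from h import *
from plant import robot
m=np.load("m.npy");s=robot.read_state(); c=robot.capture("wrist"); E=wristE(c,s); np.savez("w2.npz",**c,E=E)
print(s["ee_pos"],rel(toW([0,.12,.243],m)[0],m[2],s))
S=1.5; im=cv2.resize(c["image"][:,:,::-1],None,fx=S,fy=S,interpolation=cv2.INTER_CUBIC)
D=lambda P,col:cv2.polylines(im,[((proj(toW(P,m),c,E)+.5)*S).astype(np.int32)],True,col,1)
a=np.linspace(0,6.28,60); D([[.066*np.cos(t),.12+.066*np.sin(t),.078] for t in a],(255,0,0)); D([[.05*np.cos(t),.12+.05*np.sin(t),.131] for t in a],(0,255,0)); D(rect(-.1075,.1075,-.12-.087,-.12+.087,.147),(0,255,0))
cv2.imwrite("pics/w2.png",im)
E
```

```text
clock: 13.1
ee_pos: [0.6094, 0.048, 0.2422]
ee_rot: [0.779, 0.627, -0.0, -0.0]
wrist_force: [-0.6, -1.0, -0.3]
gripper_width: 0.093
grasp_force: 0.0
clock: 13.4
ee_pos: [0.6098, 0.0479, 0.2832]
ee_rot: [0.778, 0.629, 0.0, 0.0]
wrist_force: [0.4, 0.6, -0.6]
gripper_width: 0.0925
grasp_force: 0.0
[0.60975152 0.04787152 0.283239  ] (array([ 0.1,  0.8, 40.2]), np.float64(-0.04))
```

View pics/w2.png

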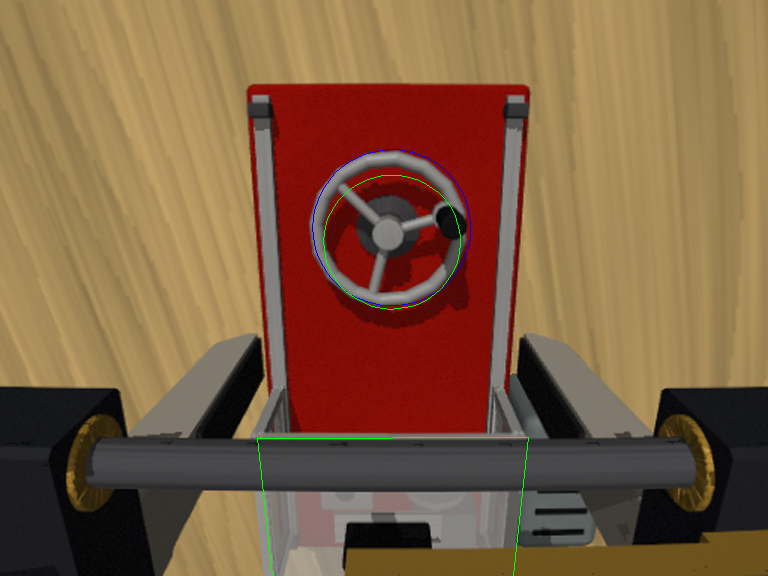

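The open wheel is now visible, with its rim spanning columns 309-467 and rows 151-307. The crank top is at about (453,222), and the guard is shut at row 435. I refine the hub and crank from these.

```bash
python3 - <<'E'
from h import *
from plant import robot
m=np.load("m.npy");s=robot.read_state(); c=dict(np.load("w2.npz")); E=c["E"]
m[:2]=toW([-.0025,-.001,0],m)[0][:2]; np.save("m.npy",m)
hub=toW([0,.12,.078],m)[0]
# black top centroid
g=c["image"].astype(int).max(2); k=np.zeros(g.shape,np.uint8); k[130:165,280:318]=g[130:165,280:318]<40
n,_,st,ce=cv2.connectedComponentsWithStats(k); print(st[1:].tolist(),ce[1:].round(1).tolist())
cr=ray((453/1.5-.5,222/1.5-.5),c,.131,E); d=cr-hub; print("hub",hub,"crank",cr,"r",np.hypot(*d[:2]),"open",(np.arctan2(d[1],d[0])-m[2]-np.pi)%(2*np.pi))
a=np.arctan2(d[1],d[0]); p=hub+[.05*np.cos(a),.05*np.sin(a),0]
for z in (.15,.067): p[2]=z; print(p,rel(p,m[2],s))
E
```

```text
[[291, 138, 20, 22, 326]] [[300.5, 148.3]]
hub [0.6079201  0.04739563 0.078     ] crank [0.65708279 0.05481457 0.131     ] r 0.049719314542102475 open 3.5018684887677805
[0.65736033 0.05485646 0.15      ] (array([ 16.9,  45.4, 132.2]), np.float64(-0.04))
[0.65736033 0.05485646 0.067     ] (array([ 16.9,  45.5, 215.2]), np.float64(-0.04))
```

```bash
python3 -m creep '[[17,45,40,0,0,0,1],[17,45,80,0,0,0,1],[17,45,120,0,0,0,1],[17,45,160,0,0,0,1],[17,45,185,0,0,0,1],[17,45,195,0,0,0,1],[17,45,200,0,0,0,1]]'; python3 -m creep '[[0,0,5,0,0,0,1],[0,0,10,0,0,0,1],[0,0,15,0,0,0,1],[0,0,15,0,0,0,1]]'
```

```text
clock: 14.15
ee_pos: [0.6565, 0.0551, 0.0818]
ee_rot: [0.778, 0.629, -0.001, -0.001]
wrist_force: [-0.9, 0.1, -0.2]
gripper_width: 0.0931
grasp_force: 0.0
clock: 14.55
ee_pos: [0.6569, 0.0551, 0.0678]
ee_rot: [0.778, 0.629, -0.0, -0.0]
wrist_force: [-0.9, -0.6, 0.1]
gripper_width: 0.093
grasp_force: 0.0
```

```bash
python3 -m creep '[[0,0,0,0,0,0,-1],[0,0,0,0,0,0,-1],[0,0,0,0,0,0,-1],[0,0,0,0,0,0,-1],[0,0,0,0,0,0,-1],[0,0,0,0,0,0,-1],[0,0,0,0,0,0,-1],[0,0,0,0,0,0,-1],[0,0,0,0,0,0,-1],[0,0,0,0,0,0,-1],[0,0,0,0,0,0,-1],[0,0,0,0,0,0,-1]]' 25
```

```text
clock: 15.75
ee_pos: [0.6581, 0.0551, 0.0682]
ee_rot: [0.778, 0.629, 0.001, 0.001]
wrist_force: [10.4, 0.8, -2.5]
gripper_width: 0.0194
grasp_force: 25.0
```

Gripped, at 19.4 mm on the 20 mm grip. Here tool x is machine +y and tool y is machine +x. I wind clockwise from a bearing of about 20.6°, in two parts.

```bash
python3 -m creep '[[-9,4,0,0,0,0,-1],[-26,4,0,0,0,0,-1],[-42,-2,0,0,0,0,-1],[-56,-13,0,0,0,0,-1],[-64,-28,0,0,0,0,-1],[-64,-28,0,0,0,0,-1]]'
```

```text
clock: 16.35
ee_pos: [0.6147, -0.0002, 0.0683]
ee_rot: [0.778, 0.629, 0.001, -0.002]
wrist_force: [-5.0, 13.9, 0.7]
gripper_width: 0.0197
grasp_force: 25.0
```

```bash
python3 -m creep '[[-3,-17,0,0,0,0,-1],[0,-34,0,0,0,0,-1],[9,-49,0,0,0,0,-1],[18,-58,0,0,0,0,-1],[26,-62,0,0,0,0,-1],[26,-62,0,0,0,0,-1]]'
```

```text
clock: 16.95
ee_pos: [0.56, 0.038, 0.0683]
ee_rot: [0.777, 0.629, -0.001, -0.001]
wrist_force: [-11.9, -0.5, 9.5]
gripper_width: 0.0192
grasp_force: 25.0
```

```bash
cat > fit.py <<'E'
import sys,json
from h import *
P=np.array(json.loads(sys.argv[1])); m=np.load("m.npy")
for f in(lambda v:np.hypot(*(P-v[:2]).T)-.05,):
    r=least_squares(f,[.609,.0475]); print("hub",r.x.round(4),"res mm",(r.fun*1e3).round(2))
d=P-r.x; print("bearing deg (machine)",np.degrees(np.arctan2(d[:,1],d[:,0])-m[2]).round(1))
E
python3 fit.py '[[0.6581,0.0551],[0.6147,-0.0002],[0.56,0.038]]'
```

```text
hub [0.6085 0.0494] res mm [-0.12  0.01 -0.12]
bearing deg (machine) [  18.6  -70.9 -154.7]
```

```bash
python3 -m creep '[[5,-3,0,0,0,0,-1],[10,-4,0,0,0,0,-1],[14,-5,0,0,0,0,-1],[18,-6,0,0,0,0,-1],[18,-6,0,0,0,0,-1]]';python3 -m creep '[[2,0,0,0,0,0,-1],[4,0,0,0,0,0,-1],[4,0,0,0,0,0,-1]]';python3 -m creep '[[2,0,0,0,0,0,-1],[4,0,0,0,0,0,-1],[4,0,0,0,0,0,-1]]'
```

```text
clock: 17.45
ee_pos: [0.5589, 0.0566, 0.0684]
ee_rot: [0.777, 0.629, -0.0, -0.0]
wrist_force: [-3.2, 2.1, 6.7]
gripper_width: 0.0194
grasp_force: 25.0
clock: 17.75
ee_pos: [0.5595, 0.0602, 0.0683]
ee_rot: [0.778, 0.629, -0.001, -0.0]
wrist_force: [-5.5, 1.0, 7.8]
gripper_width: 0.0194
grasp_force: 25.0
clock: 18.05
ee_pos: [0.5597, 0.0612, 0.0682]
ee_rot: [0.778, 0.628, -0.003, 0.001]
wrist_force: [-11.1, -22.7, 10.1]
gripper_width: 0.0197
grasp_force: 25.0
```

The stop is reached, with the tangential force up to 23 N at the expected bearing. I keep reference pictures here, then back off the first turn.

```bash
python3 - <<'E'
from h import *
from plant import robot
for n in("wrist","scene","top"):
    s=robot.read_state(); c=robot.capture(n); np.savez("stop_"+n+".npz",image=c["image"],K=c["K"],distortion=c["distortion"],**{k:c[k] for k in c if k in("T_tool_cam","extrinsics")},pos=s["ee_pos"],rot=s["ee_rot"])
print(s["ee_pos"],s["wrist_force"])
E
python3 -m creep '[[-21,3,0,0,0,0,-1],[-36,12,0,0,0,0,-1],[-47,25,0,0,0,0,-1],[-53,41,0,0,0,0,-1],[-53,59,0,0,0,0,-1],[-47,75,0,0,0,0,-1],[-36,88,0,0,0,0,-1],[-21,97,0,0,0,0,-1],[-4,100,0,0,0,0,-1]]'; python3 -m creep '[[17,-3,0,0,0,0,-1],[32,-12,0,0,0,0,-1],[43,-25,0,0,0,0,-1],[49,-41,0,0,0,0,-1],[49,-59,0,0,0,0,-1],[43,-75,0,0,0,0,-1],[32,-88,0,0,0,0,-1],[17,-97,0,0,0,0,-1],[0,-100,0,0,0,0,-1]]'
```

```text
[0.55973212 0.06119946 0.0682471 ] [-11.78618789 -21.25778196  11.05951015]
clock: 19.1
ee_pos: [0.6578, 0.0393, 0.0682]
ee_rot: [0.778, 0.629, -0.001, -0.001]
wrist_force: [-20.2, -0.2, 13.8]
gripper_width: 0.0194
grasp_force: 25.0
clock: 20.0
ee_pos: [0.5593, 0.0601, 0.0683]
ee_rot: [0.777, 0.629, 0.0, -0.0]
wrist_force: [8.0, 1.1, 2.1]
gripper_width: 0.0191
grasp_force: 25.0
```

```bash
python3 -m creep '[[-17,3,0,0,0,0,-1],[-32,12,0,0,0,0,-1],[-43,25,0,0,0,0,-1],[-49,41,0,0,0,0,-1],[-49,59,0,0,0,0,-1],[-43,75,0,0,0,0,-1],[-32,88,0,0,0,0,-1],[-17,97,0,0,0,0,-1],[0,100,0,0,0,0,-1]]'; python3 -m creep '[[17,-3,0,0,0,0,-1],[32,-12,0,0,0,0,-1],[43,-25,0,0,0,0,-1],[49,-41,0,0,0,0,-1],[49,-59,0,0,0,0,-1],[43,-75,0,0,0,0,-1],[32,-88,0,0,0,0,-1],[17,-97,0,0,0,0,-1],[2,-100,0,0,0,0,-1],[1,-100,0,0,0,0,-1],[1,-100,0,0,0,0,-1]]'
python3 - <<'E'
from h import *
from plant import robot
o=[]
for n in("wrist","scene","top"):
    s=robot.read_state(); c=robot.capture(n); np.savez("end_"+n+".npz",**c,pos=s["ee_pos"])
    a=np.load("stop_"+n+".npz")["image"]; print(n,s["ee_pos"],s["wrist_force"],np.abs(a.astype(int)-c["image"]).mean())
    if n=="wrist": o+=[a[120:384,110:410],c["image"][120:384,110:410]]
cv2.imwrite("pics/cmp.png",cv2.resize(np.hstack(o)[:,:,::-1],(800,352),interpolation=cv2.INTER_CUBIC))
E
```

```text
clock: 20.9
ee_pos: [0.6578, 0.0389, 0.0681]
ee_rot: [0.778, 0.628, -0.001, -0.001]
wrist_force: [-25.1, 1.8, 17.5]
gripper_width: 0.0193
grasp_force: 25.1
clock: 22.0
ee_pos: [0.5597, 0.0599, 0.0682]
ee_rot: [0.778, 0.628, -0.001, -0.001]
wrist_force: [-13.3, 0.6, 11.2]
gripper_width: 0.0196
grasp_force: 25.0
wrist [0.55967206 0.05985672 0.06819691] [-13.34326343   0.59899291  11.16790923] 3.3812374538845487
scene [0.55970896 0.05998199 0.06822762] [-13.04501604   0.99133143  12.04164079] 2.1288570827907987
top [0.55970658 0.06008555 0.06818294] [-13.36009596   1.34098138  12.7991488 ] 1.0084601508246527
```

View pics/cmp.png

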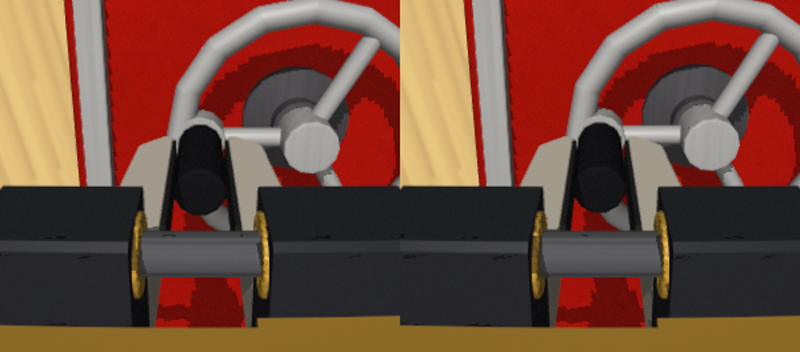

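The two views, at the stop on the left and now on the right, match almost exactly. The TCP is 1.2 mm past the stop bearing, so I trim by +1 mm and compare the wheel's angle in the images.

```bash
python3 -m creep '[[1,0,0,0,0,0,-1],[1,0,0,0,0,0,-1],[1,0,0,0,0,0,-1],[1,0,0,0,0,0,-1]]'
cat > cmp.py <<'E'
from h import *
from plant import robot
s=robot.read_state(); b=robot.capture("wrist"); a=dict(np.load("stop_wrist.npz"))
print(s["ee_pos"]-a["pos"],s["wrist_force"].round(1))
G=[cv2.cvtColor(x["image"],cv2.COLOR_RGB2GRAY) for x in(a,b)]
sa=dict(ee_pos=a["pos"],ee_rot=a["rot"]); Ea,Eb=wristE(a,sa),wristE(b,s)
hub=np.array([.6085,.0494]); 
p=cv2.goodFeaturesToTrack(G[0],600,.01,3); q,st,_=cv2.calcOpticalFlowPyrLK(G[0],G[1],p,None,winSize=(13,13)); p,q=p[st[:,0]==1,0],q[st[:,0]==1,0]
# dominant static motion from machine base (z=.05 red/rail edges), wheel motion from z=.078-.131 points near the hub
res=[];bg=[]
for u,v in zip(p,q):
    A=ray(u,a,.08,Ea)[:2]; B=ray(v,b,.08,Eb)[:2]; r=np.hypot(*(A-hub))
    if u[1]>240: continue
    if .025<r<.075:
        x,y=A-hub; X,Y=B-hub; res.append(np.arctan2(x*Y-y*X,x*X+y*Y))
    elif r>.085: bg.append((ray(v,b,.06,Eb)-ray(u,a,.06,Ea))[:2]*1e3)
print(len(res),"wheel rot deg median",np.degrees(np.median(res)).round(2),np.degrees(np.percentile(res,[25,75])).round(2),"bg shift mm",len(bg),np.median(bg,0).round(2))
E
python3 cmp.py
```

```text
clock: 22.55
ee_pos: [0.56, 0.0613, 0.0682]
ee_rot: [0.778, 0.629, -0.001, -0.001]
wrist_force: [-13.2, 1.9, 12.1]
gripper_width: 0.0192
grasp_force: 25.0
[ 2.68875292e-04  9.95698859e-05 -4.52872249e-05] [-13.2   1.9  12.1]
85 wheel rot deg median -0.82 [-1.2  -0.11] bg shift mm 90 [ 0.01 -0.11]
```

```bash
python3 -m creep '[[-0.6,0,0,0,0,0,-1],[-0.6,0,0,0,0,0,-1],[-0.6,0,0,0,0,0,-1],[-0.6,0,0,0,0,0,-1]]'; python3 cmp.py
```

```text
clock: 23.0
ee_pos: [0.5599, 0.061, 0.0682]
ee_rot: [0.778, 0.629, -0.001, -0.001]
wrist_force: [-12.7, 3.6, 12.6]
gripper_width: 0.0194
grasp_force: 25.0
[ 2.24170266e-04 -1.73100259e-04 -8.08961913e-06] [-12.7   3.6  12.6]
85 wheel rot deg median -0.63 [-0.98  0.05] bg shift mm 90 [ 0.01 -0.09]
```

```bash
python3 -m creep '[[-0.4,0,0,0,0,0,-1],[-0.4,0,0,0,0,0,-1],[-0.4,0,0,0,0,0,-1],[-0.4,0,0,0,0,0,-1]]'; python3 cmp.py
```

```text
clock: 23.45
ee_pos: [0.5598, 0.0607, 0.0682]
ee_rot: [0.778, 0.629, -0.001, -0.001]
wrist_force: [-12.6, 4.3, 11.5]
gripper_width: 0.0194
grasp_force: 25.0
[ 1.29448184e-04 -4.78055476e-04 -3.17626945e-05] [-12.6   4.3  11.5]
85 wheel rot deg median -0.53 [-0.67 -0.  ] bg shift mm 90 [-0.   -0.11]
```

```bash
python3 -c "
from plant import robot
print(robot.sign_off())"
```

```text
the job is handed in; nothing more can be done
None
```

The job is handed in: the guard is fully shut, and the wheel was wound clockwise to its stop and backed off two turns, within about 0.5° of the stop picture. The gripper still holds the crank at 25 N, and nothing else on the bench was touched.

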